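# Return a bolt bin to its bay in the row

### The arm

A 6-joint arm with a two-finger parallel gripper is mounted at the origin on the work surface. World frame = base frame: x ahead of the robot, y to its left, z up, the work surface at z = 0. Lengths are in m, angles in rad, forces in N, time in s.
With the tool pointing down it reaches from about 0.35 to 0.775 m from the base axis. Payload 5.5 kg.
Tool frame: the origin (TCP) lies on the centre line of the jaws, within the pads' length; the fingertips stand 11 mm ahead of it and the grasp point (between the pads) lies 8 mm behind it; z points along the fingers, y is the line along which they close (so a half turn about z gives the same grasp; the last joint's range is limited). The gripper opens to 85 mm and grips with 20 to 120 N. Pads are 22 mm wide; open, the fingers measure 114 mm over their backs; the gripper's body (76 mm by 85 mm) begins 54 mm behind the grasp point. The pads swing forward as they close: fully open they stand 13 mm farther back than shut.
Start: joints at [-1.39, 0.313, 0.046, 1.304, 0, 1.431], TCP at [0.181, -0.546, 0.242] pointing down, gripper open.
Joint ranges: [-2.76, 2.76], [-0.86, 1.69], [-1.03, 1.26], [-2.2, 2.34], [-1.47, 1.5], [-3.14, 3.14]. Speed limits (rad/s): [2.57, 2.57, 3.14, 3.14, 3.14, 3.14].

### API

Orientations are given as a unit quaternion [w, x, y, z].
In Python, from workcell import env, viewer, order, models gives the robot as it stands.
- The arm moves only by the tool drive_tool, never from a script. Its argument "series" is a list that holds one entry, the list of rows, each a list of 6 numbers: the shift along the tool's x, y, z each as a share of 120 mm, from -1 to 1, then the turn, a rotation vector about the tool's x, y, z each as a share of 180 degrees, from -1 to 1. A call has 1 to 20 rows; each row shifts and turns the commanded pose from where the row before left it, along the tool's axes as they then stand; what a row does not reach is not made up. A row lasts 1/8 s, in which the tool goes at most 62.5 mm and 10.7 degrees, less where a joint would pass 70% of its speed; a pose out of reach is approached as far as the arm can. A call with a number of a shift or a turn outside -1 to 1 is refused whole. A call with a gripper value outside its range is refused whole. "jaw" is the opening, from -1 (shut) to 1 (fully open), set as the call begins (left out, the last holds). The fingers move at their own pace and stop on an object; "grip_force" is the grip in N (left out, the last holds). Time passes only in rows, so rows that do not move let the fingers close. It gives the time, the measured TCP pose, the force, the opening and the grip force at its end, in the units of the state.
- env.get_state(): the state, without advancing time (a new reading comes with each control period).
- viewer.read_camera(name): name is "scene" or "top" or "wrist"; returns the picture (384x512x3 uint8, red, green, blue); there is no depth.
- viewer.camera_info(name): a dict with "intrinsics" (3x3 intrinsics, pixels), "R" (3x3) and "t" (3): a world point X has camera coordinates R X + t; the wrist camera has in their place "T_tool_cam" (4x4, takes a point from camera to tool coordinates, whose origin is the TCP and whose axes are the flange's). Camera axes: x right, y down, z forward; pixel columns grow to the right and rows downward; lengths in m; the calibration is good to about 2 mm. A picture is of the moment at which its call begins: read the wrist's pose just before it. camera_info takes no time and is no camera call.
- order.hand_in(): hands the job in; it is judged then, once.
Trained networks look in the newest picture that a camera, given by its name, has taken for a name from the list of things; names that differ only in an ending like _2 or _b are one class to them, and where a whole thing is asked for, a point or a joint stands for the part that bears it (a point fixed in the world has none). Each returns a list of dicts, best first, with "score" (0 to 1); they miss things now and then, are a little off and sometimes report something else, mostly with a low value. They report only what shows in the picture. A call takes as long as a camera call. They do not tell look-alikes from the thing itself.
- models.silhouettes(label, camera): "region" (384x512 bool, what is visible of it) and "location" ([column, row] in pixels, amid what is visible of it).
The state is a dict: "clock": time; "joint_pos": joint angles; "qvel": joint speeds; "tau": joint torques, N m; "tcp_pos": TCP position; "orientation": TCP orientation; "wrist_force": force on the tool from outside, world axes, zero at the start; "ft_torque": the same for the moment, N m; "finger_gap": finger opening in m; "grip_force": force on a finger pad.
Only numpy, scipy, OpenCV 4.12 (cv2) and the standard library are available. Lean on these libraries where they do the work, as an engineer would, in place of code of your own. Each camera call takes 0.05 s, during which the arm holds its last target. There are 200 camera calls.

### The job

The bolt bin standing out in front of the row belongs in the row's empty bay, but a big stray bolt with a nut on it lies in that bay. First put the stray bolt in the grey odds tray and let go of it; then slide the bin along the bench, without lifting or tipping it, into the empty bay until its back is against the rail and it stands square between its neighbours. Leave the other things on the bench where they are.

Things in the scene. Friction and masses are not known exactly. Their poses are not given: they have to be found in the camera images.
- bin: loose red hopper bin of bolts, 110 deep (x) x 100 wide (y); back and side walls 60 high (sides 50 for the front 26 mm), flat front wall 42 high, walls 3 thick; filled solid to 33, bolts heaped to 45; 0.6 to 0.95 kg, slides on the bench. Origin: centre of underside; +x to its back, -x to its low front (robot side). Starts in front of the row, turned up to 20 degrees
- bay: the empty bay, one of three places in the row. Origin on the bench, where the centre of the bin's underside belongs; +x points square to the rail (away from the robot), y along the row. Rail face 55 mm along +x; 130 mm wide, open in front and on top, sides: a neighbour bin or bookend plate, 60 high; a blank white card on the rail marks it
- row: fixed dark steel rail behind the row: 376 long (y), 12 thick, 80 high, its face 55 mm along +x from the origin; a bookend plate 5 thick, 60 high, 122 deep at each end, at y = +-184 mm. Origin: on the bench, centre of the middle place. Places lie 115 mm apart along y
- neighbour_a: fixed full red bin in the row, same size and axes as the loose one; does not move
- neighbour_b: fixed full red bin in the row, same size and axes as the loose one; does not move
- bolt: stray steel bolt with a nut on its end, lying level in the empty bay: 96 long along its x; hexagon head 13 thick at the -x end, nut 16 thick near the +x end, both 30 across flats; between them a bare shank 20 thick, 60 long, its axis 15 mm above the bench. Origin: under mid-length, at bench level (15 mm below the axis). 0.3 kg
- tray: the fixed grey odds tray, open on top, 140 (x) x 160 (y) x 35 high, walls and floor 4 thick, some flat washers in it. Origin: centre of its underside
- carton: closed cardboard carton, 100 x 120 x 60 high, bystander (origin under its centre)
- wrench: steel spanner 170 long lying flat, bystander (origin under its centre)
- tape: pale ring-shaped roll of tape lying flat, 90 across, 24 high, bystander (origin under its centre)
- can: upright grey spray can, 54 across, 130 high, bystander (origin under its centre)
- nut: big dark hexagon nut lying flat, 46 across flats, 24 high, bystander (origin under its centre)
- pad: white note pad 75 x 105 x 12 lying flat, bystander (origin under its centre)
Not all that is in view belongs to the job. Leave any blue look-alike of the bin alone. Several things have the shape of the bolt; the one meant has the colours described above.

How it is judged:
By the outcome, as a careful person would: the job done as asked, in the order asked, and still so for the second after the job is handed in, with the robot touching nothing.
It also fails if it takes over 61 s, if anything falls off the work surface, if the arm or the gripper's body presses on something with over 40 N, if the wrist force passes 120 N, or if a joint passes its speed limit or range.

## Working session

There is one attempt and no reset: what is moved stays moved. The work goes in short steps, Python scripts to look and compute and a tool call to move; the robot and the scene stay as the last step left them, time stands still between calls to the robot, and variables do not carry over. Pictures are saved under pics/ and viewed, at most 10 in all, crops included, and the job is handed in when it is done.

Besides the shell and the picture viewer there is one more tool, called after "Emit:" as name([rows], argument=value, ...), one row to a line, values as JSON. drive_tool: Moves the arm, as the interface text tells. Its arguments: {"type":"object","properties":{"series":{"type":"array"},"jaw":{"type":"number"},"grip_force":{"type":"number"}},"required":["series"]}

```bash
mkdir -p pics; python3 - <<'E'
from workcell import env, viewer, models
import cv2, numpy as np
s=env.get_state(); print(s['clock'],s['tcp_pos'],s['orientation'])
for n in ['top','scene']:
    im=viewer.read_camera(n); cv2.imwrite(f'pics/{n}0.png',im[:,:,::-1]); 
    i=viewer.camera_info(n); print(n,i)
    for l in ['bin','bolt','tray','neighbour_a','carton','row','bay','nut']:
        print(l,[(round(float(d['score']),2),[int(v) for v in d['location']],int(d['region'].sum())) for d in models.silhouettes(l,n)])
print(viewer.camera_info('wrist'))
a=cv2.imread('pics/top0.png');b=cv2.imread('pics/scene0.png')
E
```

```text
0.0 [ 0.18120747 -0.54519277  0.24140534] [-9.01645809e-04  9.87167195e-01  1.59687554e-01 -1.97839813e-05]
top {'intrinsics': array([[418.48375478,   0.        , 253.99494163],
       [  0.        , 418.48375478, 193.79937977],
       [  0.        ,   0.        ,   1.        ]]), 'R': array([[-0.00527954, -0.99984184,  0.01698322],
       [-0.98972259,  0.00279757, -0.14297334],
       [ 0.14290322, -0.01756351, -0.98958082]]), 't': array([-0.02794348,  0.43898645,  1.04556731])}
bin [(0.96, [215, 173], 1765), (0.66, [115, 262], 2085), (0.21, [296, 98], 1892)]
bolt [(0.63, [214, 231], 389)]
tray [(0.65, [365, 181], 3511)]
neighbour_a [(0.89, [206, 102], 1902), (0.72, [295, 98], 1924)]
carton [(0.83, [120, 175], 2116)]
row [(0.73, [252, 74], 2581)]
bay [(0.75, [364, 185], 3508)]
nut [(0.85, [174, 233], 291)]
scene {'intrinsics': array([[455.29071351,   0.        , 259.15103677],
       [  0.        , 455.29071351, 183.77442831],
       [  0.        ,   0.        ,   1.        ]]), 'R': array([[-0.5217907 ,  0.85296744, -0.01345422],
       [ 0.53519906,  0.3150375 , -0.78378143],
   
[... 333 characters left out ...]
arton [(0.91, [372, 248], 3139)]
row [(0.9, [185, 276], 8426), (0.53, [203, 245], 415), (0.16, [239, 258], 1744)]
bay [(0.57, [275, 215], 1986)]
nut [(0.82, [343, 197], 332)]
{'intrinsics': array([[305.105149  ,   0.        , 256.13923801],
       [  0.        , 305.105149  , 194.76674197],
       [  0.        ,   0.        ,   1.        ]]), 'T_tool_cam': array([[-3.31133504e-07, -9.51733523e-01, -3.06925561e-01,
         7.90125034e-02],
       [ 9.99999517e-01, -3.01942406e-04,  9.35202580e-04,
         8.17718637e-04],
       [-9.82737489e-04, -3.06925413e-01,  9.51733064e-01,
        -1.30746447e-01],
       [ 0.00000000e+00,  0.00000000e+00,  0.00000000e+00,
         1.00000000e+00]])}
```

View pics/top0.png

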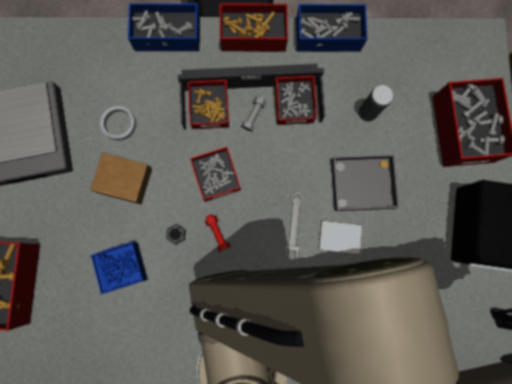

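View pics/scene0.png

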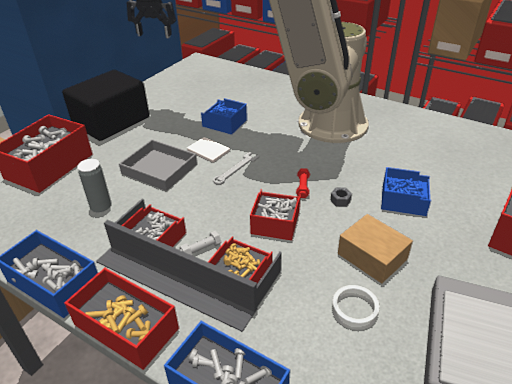

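The first pictures show several things that could be mistaken for the targets (top view):
- **Bolt:** the steel bolt with a nut is in the middle bay at (254,112). The red look-alike is at (216,231), so I choose the steel one.
- **Bin:** the loose red bin is at (215,173). The blue look-alike is at (119,266), and the red bins at (208,104), (296,99) and by the table edges are fixed neighbours or background.

The tray is at (364,183).

```bash
cat > h.py <<'E'
from workcell import env, viewer, models
import cv2, numpy as np
from scipy.optimize import minimize
from scipy.spatial.transform import Rotation as Ro
INF={n:viewer.camera_info(n) for n in ['top','scene','wrist']}
def cam(n):
    i=INF[n]
    if n!='wrist': return i['intrinsics'],i['R'],i['t']
    s=env.get_state(); q=s['orientation']; T=np.eye(4); T[:3,:3]=Ro.from_quat([q[1],q[2],q[3],q[0]]).as_matrix(); T[:3,3]=s['tcp_pos']
    M=np.linalg.inv(T@i['T_tool_cam']); return i['intrinsics'],M[:3,:3],M[:3,3]
def proj(c,P):
    K,R,t=c; p=(np.asarray(P)@R.T+t)@K.T; return p[:,:2]/p[:,2:]
def back(c,uv,z):
    K,R,t=c; d=R.T@np.linalg.solve(K,[uv[0],uv[1],1]); o=-R.T@t; return o+d*(z-o[2])/d[2]
def box(x0,x1,y0,y1,z0,z1): return np.array([[x,y,z] for x in(x0,x1) for y in(y0,y1) for z in(z0,z1)])
BIN=[box(-.055,.055,-.05,.05,0,.042),box(-.029,.055,-.05,-.047,0,.06),box(-.029,.055,.047,.05,0,.06),box(.052,.055,-.05,.05,0,.06),box(-.055,-.02,-.05,-.047,0,.05),box(-.055,-.02,.047,.05,0,.05)]
TRAY=[box(-.07,.07,-.08,.08,0,.035)]
def hexx(x0,x1,r=.0165):
    a=np.arange(12)*np.pi/6; return np.array([[x,r*np.cos(t),.015+min(max(r*np.sin(t),-.015),.015)] for x in(x0,x1) for t in a])
BOLT=[hexx(-.048,-.035),hexx(.025,.041),hexx(-.048,.048,.01)]
def render(c,parts,p,S=4,shape=(384,512)):
    m=np.zeros((shape[0],shape[1]),np.uint8); C,s=np.cos(p[2]),np.sin(p[2]); R=np.array([[C,-s,0],[s,C,0],[0,0,1]])
    for P in parts:
        u=proj(c,P@R.T+[p[0],p[1],0]); h=cv2.convexHull((u*16).astype(np.int32).reshape(-1,1,2)); cv2.fillConvexPoly(m,h,255,cv2.LINE_AA,4)
    return m/255.
def fit(views,parts,p0):
    # views: list of (cam, mask)
    f=lambda p:sum(1-np.minimum(render(c,parts,p),m).sum()/np.maximum(render(c,parts,p),m).sum() for c,m in views)/len(views)
    best=None
    for d in (-.25,0,.25):
        q=np.array(p0,float)+[0,0,d]
        r=minimize(f,q,method='Nelder-Mead',options=dict(initial_simplex=[q,q+[.02,0,0],q+[0,.02,0],q+[0,0,.2]],xatol=1e-4,fatol=1e-4))
        if best is None or r.fun<best.fun: best=r
    return best.x,best.fun
def mask(l,n,xy,z=.03,tol=.05):
    c=cam(n)
    L=[d for d in models.silhouettes(l,n) if np.linalg.norm(back(c,d['location'],z)[:2]-xy)<tol]
    return [(c,L[0]['region'].astype(float))] if L else []
E
python3 - <<'E'
from h import *
t=cam('top'); g=lambda u,z=.03:back(t,u,z)[:2]
print('raw bolt',g((254,112),.015),'bin',g((215,173)))
for n in ['top','scene']: viewer.read_camera(n)
for l,u,parts in [('bin',(215,173),BIN),('neighbour_a',(207,103),BIN),('neighbour_b',(296,99),BIN),('tray',(364,183),TRAY),('bolt',(254,112),BOLT)]:
    v=[];xy=g(u)
    for n in ['top','scene']:
        w=mask(l,n,xy)
        if not w and l!='bolt': w=mask('bin',n,xy)
        v+=w
    for vv in (v,v[:1],v[1:]):
        if vv:
            p0=[*xy,0.]
            print(l,len(vv),[np.round(k,4) for k in [fit(vv,parts,p0)]][0] if 0 else (lambda r:(np.round(r[0],4),round(r[1],3)))(fit(vv,parts,p0)))
for u in [(181,76),(322,73)]: print('rail top corner',u,g(u,.06))
im=cv2.imread('pics/top0.png')[55:205,170:340]
cv2.imwrite('pics/c1.png',cv2.resize(im,None,fx=4,fy=4,interpolation=cv2.INTER_CUBIC))
E
```

```text
raw bolt [ 0.66369299 -0.03121128] bin [0.49390921 0.07109136]
bin 2 (array([0.4905, 0.0704, 0.3389]), np.float64(0.069))
bin 1 (array([0.4922, 0.0712, 0.3035]), np.float64(0.071))
bin 1 (array([0.4878, 0.0692, 0.3406]), np.float64(0.059))
neighbour_a 2 (array([0.679 , 0.0905, 0.0797]), np.float64(0.274))
neighbour_a 1 (array([0.68  , 0.0905, 0.0726]), np.float64(0.067))
neighbour_a 1 (array([0.6367, 0.079 , 0.2397]), np.float64(0.434))
neighbour_b 2 (array([ 0.6899, -0.1397,  0.0585]), np.float64(0.257))
neighbour_b 1 (array([ 0.6906, -0.1395,  0.0628]), np.float64(0.047))
neighbour_b 1 (array([ 0.6488, -0.1549,  0.4812]), np.float64(0.416))
tray 2 (array([ 0.4701, -0.3184,  0.0394]), np.float64(0.058))
tray 1 (array([ 0.4709, -0.318 ,  0.0484]), np.float64(0.043))
tray 1 (array([ 0.4674, -0.3199,  0.0487]), np.float64(0.068))
bolt 2 (array([ 0.6614, -0.0304, -0.4639]), np.float64(0.228))
bolt 1 (array([ 0.6634, -0.03  , -0.4727]), np.float64(0.19))
bolt 1 (array([ 0.6607, -0.0309, -0.449 ]), np.float64(0.242))
rail top corner (181, 76) [0.74531114 0.15927441]
rail top corner (322, 73) [ 0.75443189 -0.20931738]
```

View pics/c1.png

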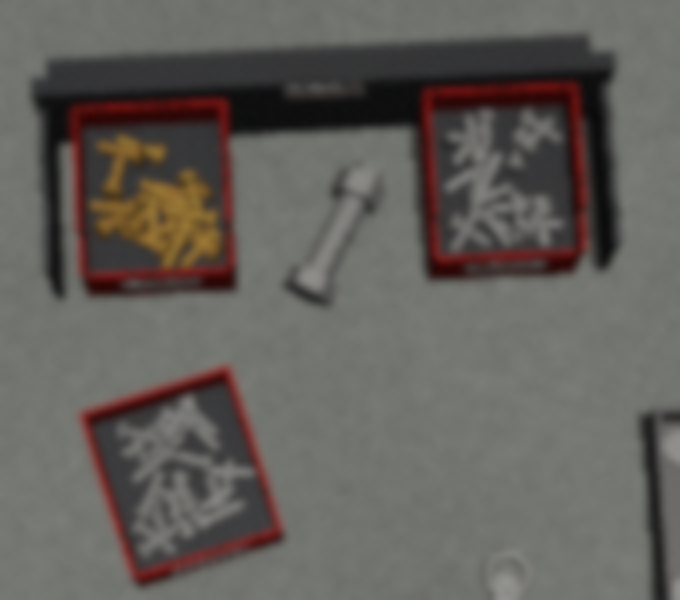

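The crop confirms the choice. The grey steel bolt lies in the middle bay, with its head near crop (310,285) and its nut near (360,180). The loose bin sits below-left of it at about (180,475). I'll move above the bolt now.

Emit:
drive_tool([
  [[0,0,0,0,0,-0.0577],[0,0,0,0,0,-0.0577],[0,0,0,0,0,-0.0577],[0,0,0,0,0,-0.0577],[0,0,0,0,0,-0.0577],[0,0,0,0,0,-0.0577],[0,0,0,0,0,-0.0577],[0,0,0,0,0,-0.0577],[0,0,0,0,0,-0.0577],[0,0,0,0,0,-0.0577],[0,0,0,0,0,-0.0577],[0,0,0,0,0,-0.0577],[0,0,0,0,0,-0.0577]],
], jaw=0.1, grip_force=60)

```text
clock: 3.12
tcp_pos: [0.1813, -0.5457, 0.2423]
orientation: [0.0, 0.227, 0.974, -0.0]
wrist_force: [-0.3, 0.3, 0.9]
finger_gap: 0.0472
grip_force: 0.0
```

Emit:
drive_tool([
  [[-0.138,0.469,0,0,0,0],[-0.138,0.469,0,0,0,0],[-0.138,0.469,0,0,0,0],[-0.138,0.469,0,0,0,0],[-0.138,0.469,0,0,0,0],[-0.138,0.469,0,0,0,0],[-0.138,0.469,0,0,0,0],[-0.138,0.469,0,0,0,0],[-0.138,0.469,0,0,0,0],[-0.138,0.469,0,0,0,0],[-0.138,0.469,0,0,0,0],[-0.138,0.469,0,0,0,0],[0,0,0,0,0,0],[0,0,0,0,0,0]],
])

```text
clock: 4.88
tcp_pos: [0.6611, -0.0307, 0.2418]
orientation: [-0.001, 0.23, 0.973, -0.0]
wrist_force: [-0.1, -0.0, 0.2]
finger_gap: 0.0471
grip_force: 0.0
```

```bash
cat >> h.py <<'E'
def rem(x,y,z,yaw):
    "remaining shift (shares) and turn (shares) to a tool-down pose with tool x at world angle yaw"
    s=env.get_state(); q=s['orientation']; R=Ro.from_quat([q[1],q[2],q[3],q[0]])
    c,k=np.cos(yaw),np.sin(yaw); T=Ro.from_matrix(np.array([[c,k,0],[k,-c,0],[0,0,-1]]))
    print('t',round(s['clock'],2),'tcp',np.round(s['tcp_pos'],4),'yaw',round(np.arctan2(*R.as_matrix()[[1,0],0]),3),'F',np.round(s['wrist_force'],1),'gap',round(s['finger_gap'],4),'grip',np.round(s['grip_force'],1))
    print('shift',np.round(R.inv().apply(np.array([x,y,z])-s['tcp_pos'])/.12,3),'turn',np.round((R.inv()*T).as_rotvec()/np.pi,4))
E
python3 - <<'E'
from h import *
im=viewer.read_camera('wrist'); cv2.imwrite('pics/w1.png',im[:,:,::-1])
v=mask('bolt','wrist',np.array([.662,-.03]),.015)
if v: print(fit(v,BOLT,[.662,-.03,-.465]))
for l,xy in [('neighbour_a',[.68,.09]),('neighbour_b',[.69,-.14]),('bin',[.49,.07])]:
    v=mask(l,'wrist',np.array(xy),.03,.06)
    if v: print(l,fit(v,BIN,[*xy,.05]))
rem(.662,-.03,.014,2.677)
E
```

```text
(array([ 0.66224767, -0.03198625, -0.45461357]), np.float64(0.07504793495579043))
neighbour_a (array([0.67919999, 0.08836037, 0.05818311]), np.float64(0.0217843735956873))
neighbour_b (array([ 0.69046259, -0.14198436,  0.05420166]), np.float64(0.17253415801654493))
bin (array([0.49031706, 0.06927166, 0.31438302]), np.float64(0.015544749994241824))
t 5.12 tcp [ 0.6609 -0.032   0.2429] yaw 2.676 F [ 0.4  0.3 -0.2] gap 0.0466 grip 0.0
shift [0.    0.019 1.907] turn [-0.      0.0002 -0.0005]
```

View pics/w1.png

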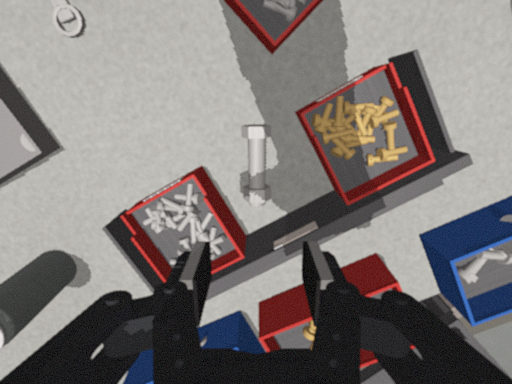

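The wrist view shows the bolt upright at about (256,165), centred between the fingers. Neighbours are at (365,130) and (185,225), and the loose bin is at the top near (275,15). Next I descend and grip.

Emit:
drive_tool([
  [[0,0.005,0.4,0,0,-0.003],[0,0,0.4,0,0,0],[0,0,0.4,0,0,0],[0,0,0.3,0,0,0],[0,0,0.2,0,0,0],[0,0,0.1,0,0,0],[0,0,0.1,0,0,0],[0,0,0,0,0,0],[0,0,0,0,0,0]],
])

```text
clock: 6.25
tcp_pos: [0.6624, -0.0305, 0.0153]
orientation: [0.001, 0.225, 0.974, 0.0]
wrist_force: [-1.1, 0.7, -0.2]
finger_gap: 0.0472
grip_force: 0.0
```

Emit:
drive_tool([
  [[0,0,0,0,0,0],[0,0,0,0,0,0],[0,0,0,0,0,0],[0,0,0,0,0,0],[0,0,0,0,0,0],[0,0,0,0,0,0]],
], jaw=-1)

```text
clock: 7.0
tcp_pos: [0.6623, -0.0304, 0.0154]
orientation: [0.001, 0.225, 0.974, -0.0]
wrist_force: [-0.7, -0.4, 6.0]
finger_gap: 0.0179
grip_force: 58.7
```

Emit:
drive_tool([
  [[0,0,-0.15,0,0,0],[0,0,-0.4,0,0,0],[0,0,-0.4,0,0,0],[0,0,-0.4,0,0,0],[0.055,-0.408,0,0,0,0],[0.055,-0.408,0,0,0,0],[0.055,-0.408,0,0,0,0],[0.055,-0.408,0,0,0,0],[0.055,-0.408,0,0,0,0],[0.055,-0.408,0,0,0,0],[0.055,-0.408,0,0,0,0],[0,0,0,0,0,0],[0,0,0,0,0,0]],
])

```text
clock: 8.62
tcp_pos: [0.4694, -0.3176, 0.1765]
orientation: [-0.0, 0.226, 0.974, 0.0]
wrist_force: [-0.3, -0.4, -2.9]
finger_gap: 0.0183
grip_force: 59.3
```

```bash
python3 - <<'E'
from h import *
viewer.read_camera('wrist')
v=mask('tray','wrist',np.array([.47,-.318]),.03)
if v: print(fit(v,TRAY,[.47,-.318,.045]))
rem(.47,-.318,.024,2.687)
E
```

```text
(array([ 0.47037925, -0.31917234,  0.03645729]), np.float64(0.2650229823469993))
t 8.72 tcp [ 0.47   -0.3168  0.1764] yaw 2.688 F [-0.1 -0.1 -3. ] gap 0.018 grip 59.3
shift [-0.004 -0.009  1.27 ] turn [ 0.0001 -0.0001  0.0003]
```

Emit:
drive_tool([
  [[0,0,0.4,0,0,0],[0,0,0.35,0,0,0],[0,0,0.25,0,0,0],[0,0,0.1,0,0,0],[0,0,0.08,0,0,0],[0,0,0.06,0,0,0],[0,0,0.03,0,0,0],[0,0,0,0,0,0],[0,0,0,0,0,0]],
])

```text
clock: 9.85
tcp_pos: [0.4699, -0.3182, 0.0244]
orientation: [0.0, 0.226, 0.974, -0.0]
wrist_force: [-0.0, -0.5, -2.2]
finger_gap: 0.0175
grip_force: 59.3
```

Emit:
drive_tool([
  [[0,0,0,0,0,0],[0,0,0,0,0,0],[0,0,0,0,0,0],[0,0,0,0,0,0]],
], jaw=0.1)

```text
clock: 10.35
tcp_pos: [0.4697, -0.318, 0.0241]
orientation: [0.0, 0.225, 0.974, -0.0]
wrist_force: [-0.1, 0.2, 0.0]
finger_gap: 0.0468
grip_force: 0.0
```

Emit:
drive_tool([
  [[0,0,-0.2,0,0,0],[0,0,-0.4,0,0,0],[0,0,-0.4,0,0,0],[0,0,-0.4,0,0,0],[0,0,-0.3,0,0,0],[0,0,0,0,0,0]],
])

```text
clock: 11.1
tcp_pos: [0.4711, -0.3191, 0.2316]
orientation: [0.003, 0.225, 0.974, -0.002]
wrist_force: [-1.0, -0.2, -0.3]
finger_gap: 0.0468
grip_force: 0.0
```

```bash
python3 - <<'E'
from h import *
im=viewer.read_camera('wrist'); cv2.imwrite('pics/w2.png',im[:,:,::-1])
viewer.read_camera('top')
v=mask('bin','wrist',np.array([.49,.07]),.03)+mask('bin','top',np.array([.49,.07]),.03)
for k in v: print(fit([k],BIN,[.49,.07,.3]))
rem(.4,.07,.2,0)
E
```

```text
(array([0.49112775, 0.07017717, 0.30386728]), np.float64(0.07597562970558536))
t 11.3 tcp [ 0.469  -0.3173  0.2264] yaw 2.687 F [-0.2  1.   0.7] gap 0.0471 grip 0.0
shift [1.934 2.647 0.226] turn [-1.000e-03 -5.000e-04  8.552e-01]
```

View pics/w2.png

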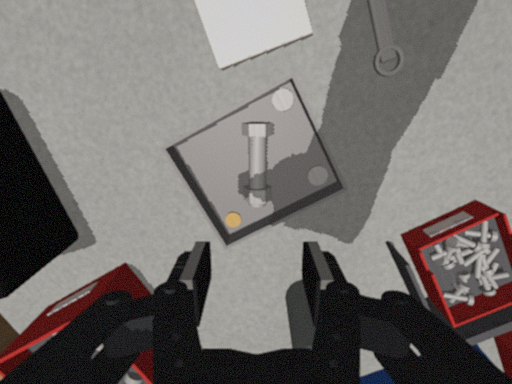

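The bolt is lying inside the tray at about (257,165) in the wrist view, and it has been released. Next I place spread fingers beside the bin's +y side to push it sideways and square it up.

Emit:
drive_tool([
  [[0.195,0.388,0,0,0,0],[0.195,0.388,0,0,0,0],[0.195,0.388,0,0,0,0],[0.195,0.388,0,0,0,0],[0.195,0.388,0,0,0,0],[0.195,0.388,0,0,0,0],[0.195,0.388,0,0,0,0],[0.195,0.388,0,0,0,0],[0.195,0.388,0,0,0,0],[0,0,0,0,0,0.0514],[0,0,0,0,0,0.0514],[0,0,0,0,0,0.0514],[0,0,0,0,0,0.0514],[0,0,0,0,0,0.0514],[0,0,0,0,0,0]],
], jaw=0.41)

```text
clock: 13.18
tcp_pos: [0.4637, 0.151, 0.2265]
orientation: [-0.001, 0.589, 0.808, -0.001]
wrist_force: [-0.5, 1.3, 0.4]
finger_gap: 0.0602
grip_force: 0.0
```

```bash
python3 - <<'E'
from h import *
im=viewer.read_camera('wrist'); cv2.imwrite('pics/w3.png',im[:,:,::-1])
v=mask('bin','wrist',np.array([.49,.07]),.03,.08)
for k in v: print(fit([k],BIN,[.49,.07,.3]))
rem(.464,.152,.018,1.88)
E
```

```text
(array([0.4918072 , 0.06971473, 0.31744842]), np.float64(0.032084731379177556))
t 13.28 tcp [0.464  0.151  0.2269] yaw 1.882 F [ 0.7 -0.2  0.4] gap 0.06 grip 0.0
shift [0.008 0.006 1.741] turn [-0.0006 -0.0001  0.0007]
```

View pics/w3.png

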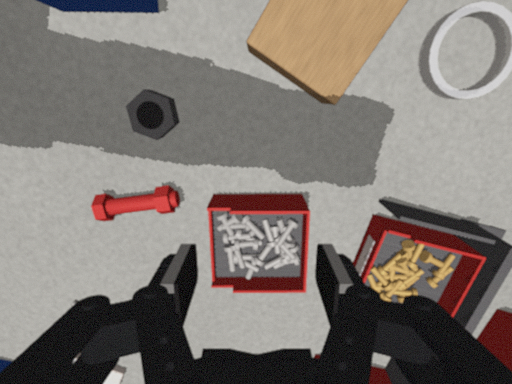

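The wrist view shows the loose bin at (258,245), square to the fingers. The red bolt at (135,203), the nut at (150,113) and the neighbour at (425,270) are all clear of the path.

Emit:
drive_tool([
  [[0,0,0.4,0,0,0],[0,0,0.4,0,0,0],[0,0,0.4,0,0,0],[0,0,0.3,0,0,0],[0,0,0.15,0,0,0],[0,0,0.08,0,0,0],[0,0,0,0,0,0]],
])

```text
clock: 14.15
tcp_pos: [0.4642, 0.151, 0.0199]
orientation: [-0.0, 0.59, 0.808, -0.0]
wrist_force: [0.0, -0.5, -0.1]
finger_gap: 0.0601
grip_force: 0.0
```

Emit:
drive_tool([
  [[-0.08,0,0,0,0,0],[-0.06,0,0,0,0,0],[-0.06,0,0,0,0,0],[-0.069,0,0,0,0,0.007],[-0.069,0,0,0,0,0.007],[-0.069,0,0,0,0,0.007],[-0.069,0,0,0,0,0.007],[-0.069,0,0,0,0,0.007],[-0.069,0,0,0,0,0.007],[-0.069,0,0,0,0,0.007],[-0.069,0,0,0,0,0.007],[-0.069,0,0,0,0,0.007],[-0.069,0,0,0,0,0.007],[-0.069,0,0,0,0,0.007],[-0.069,0,0,0,0,0.007],[0,0,0,0,0,0]],
])

```text
clock: 16.15
tcp_pos: [0.4907, 0.0302, 0.0206]
orientation: [0.0, 0.692, 0.722, 0.0]
wrist_force: [0.4, 0.9, 0.3]
finger_gap: 0.0602
grip_force: 0.3
```

```bash
cat >> h.py <<'E'
def row(p,O=(.685,-.0255,.048)):
    c,s=np.cos(O[2]),np.sin(O[2]); d=np.array(p[:2])-O[:2]; return np.round([c*d[0]+s*d[1],-s*d[0]+c*d[1],p[2]-O[2]],4)
E
python3 - <<'E'
from h import *
for n in ['top','scene']: viewer.read_camera(n)
v=mask('bin','top',np.array([.49,-.037]),.03,.06)+mask('bin','scene',np.array([.49,-.037]),.03,.06)
for k in [[w] for w in v]+[v]:
    r=fit(k,BIN,[.49,-.037,.05]); print(r,row(r[0]))
rem(.49,.027,.018,1.619); s=env.get_state()['tcp_pos']; print(row([*s[:2],0]))
E
```

```text
(array([ 0.49500106, -0.03669556, -0.00113912]), np.float64(0.3579827667468307)) [-0.1903 -0.0021 -0.0491]
(array([ 0.49842152, -0.0564834 ,  0.58743865]), np.float64(0.3432569347245197)) [-0.1879 -0.022   0.5394]
(array([ 0.49313307, -0.03182531,  0.0552235 ]), np.float64(0.3563211567368657)) [-0.1919  0.0029  0.0072]
t 16.35 tcp [0.49   0.0306 0.0201] yaw 1.615 F [ 1.3  0.  -0.5] gap 0.0601 grip 0.0
shift [-0.03  -0.001  0.018] turn [-0.0002  0.0002 -0.0012]
[-0.1921  0.0654 -0.048 ]
```

Emit:
drive_tool([
  [[0.2,0,0,0,0,0],[0,0,-0.42,0,0,0],[0,0,-0.42,0,0,0],[0,0,-0.42,0,0,0],[0,0,-0.41,0,0,0],[-0.25,-0.267,0,0,0,0],[-0.25,-0.267,0,0,0,0],[-0.25,-0.267,0,0,0,0],[0,0,0,0,0,-0.0556],[0,0,0,0,0,-0.0556],[0,0,0,0,0,-0.0556],[0,0,0,0,0,-0.0556],[0,0,0,0,0,-0.0556],[0,0,0,0,0,-0.0556],[0,0,0,0,0,-0.0556],[0,0,0,0,0,-0.0556],[0,0,0,0,0,-0.0556],[0,0,0,0,0,0]],
])

```text
clock: 18.6
tcp_pos: [0.3969, -0.0393, 0.2205]
orientation: [-0.0, -0.022, 1.0, -0.0]
wrist_force: [-0.4, 0.2, -0.0]
finger_gap: 0.0598
grip_force: 0.0
```

```bash
python3 - <<'E'
from h import *
im=viewer.read_camera('wrist'); cv2.imwrite('pics/w4.png',im[:,:,::-1])
for n in ['top','scene']: viewer.read_camera(n)
for n in ['top','scene','wrist']:
  for l,xy in [('bin',(.493,-.035)),('neighbour_a',(.68,.089)),('neighbour_b',(.69,-.141))]:
    v=mask(l,n,np.array(xy),.03,.06)
    if v: r=fit(v,BIN,[*xy,.05]); print(n,l,r[0].round(4),round(r[1],3),row(r[0]))
rem(.397,-.039,.018,3.19)
E
```

```text
top neighbour_a [0.6791 0.091  0.0672] 0.056 [-0.0003  0.1166  0.0192]
top neighbour_b [ 0.6935 -0.1387  0.0329] 0.255 [ 0.0031 -0.1135 -0.0151]
scene bin [ 0.4894 -0.0331  0.0247] 0.038 [-0.1957  0.0018 -0.0233]
scene neighbour_a [0.6294 0.0769 0.2852] 0.428 [-0.0506  0.1049  0.2372]
scene neighbour_b [ 0.6618 -0.1423  0.0811] 0.417 [-0.0288 -0.1155  0.0331]
wrist bin [ 0.4922 -0.0324  0.0027] 0.027 [-0.1929  0.0024 -0.0453]
wrist neighbour_a [0.6815 0.0896 0.0228] 0.772 [ 0.002   0.1151 -0.0252]
wrist neighbour_b [ 0.6919 -0.1398  0.0773] 0.771 [ 0.0014 -0.1145  0.0293]
t 19.2 tcp [ 0.3972 -0.0393  0.2207] yaw -3.096 F [ 0.  -0.1 -0.3] gap 0.0603 grip 0.0
shift [0.002 0.003 1.689] turn [-0.      0.     -0.0009]
```

View pics/w4.png

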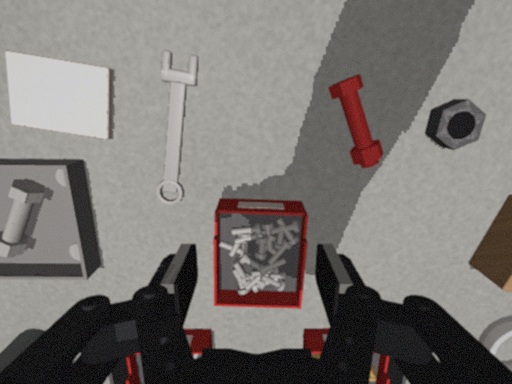

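The wrist view shows the bin at (260,255), nearly square with the fingers' line, and nothing in the push path. The wrench at (175,130) and the red bolt at (358,120) are both clear. Next I descend and push from the front.

Emit:
drive_tool([
  [[0,0,0.4,0,0,0],[0,0,0.4,0,0,0],[0,0,0.4,0,0,0],[0,0,0.3,0,0,0],[0,0,0.1,0,0,0],[0,0,0.07,0,0,0],[0,0,0,0,0,0]],
])

```text
clock: 20.08
tcp_pos: [0.3978, -0.0395, 0.0208]
orientation: [0.0, -0.023, 1.0, -0.0]
wrist_force: [0.8, 0.3, 0.5]
finger_gap: 0.0602
grip_force: 0.0
```

Emit:
drive_tool([
  [[-0.1,0,0,0,0,0],[-0.08,0,0,0,0,0],[-0.06,0,0,0,0,0],[-0.06,0,0,0,0,0],[-0.08,0,0,0,0,0],[-0.1,0,0,0,0,0],[-0.1,0,0,0,0,0],[-0.1,0,0,0,0,0],[-0.1,0,0,0,0,0],[-0.1,0,0,0,0,0],[-0.1,0,0,0,0,0],[0,0,0,0,0,0]],
])

```text
clock: 21.58
tcp_pos: [0.515, -0.0337, 0.02]
orientation: [-0.0, -0.023, 1.0, 0.0]
wrist_force: [-0.7, -0.1, 0.2]
finger_gap: 0.0603
grip_force: 0.2
```

```bash
python3 - <<'E'
from h import *
im=viewer.read_camera('wrist')
for n in ['scene','wrist']:
    if n=='scene':viewer.read_camera(n)
    v=mask('bin',n,np.array([.58,-.03]),.03,.06)
    if v: r=fit(v,BIN,[.58,-.03,.05]); print(n,r[0].round(4),round(r[1],3),row(r[0]))
rem(.62,-.0286,.018,3.19);s=env.get_state()['tcp_pos']; print(row([*s[:2],0]))
E
```

```text
scene [ 0.5795 -0.0265  0.0878] 0.096 [-0.1054  0.0041  0.0398]
wrist [ 0.5891 -0.0311 -0.3284] 0.521 [-0.0961 -0.001  -0.3764]
t 21.77 tcp [ 0.515  -0.0339  0.0204] yaw -3.096 F [ 0.4 -0.9 -1. ] gap 0.0601 grip 0.0
shift [-0.876  0.004  0.02 ] turn [-0.      0.0002 -0.0008]
[-0.1702 -0.0003 -0.048 ]
```

Emit:
drive_tool([
  [[-0.08,0,0,0,0,0],[-0.1,0,0,0,0,0],[-0.1,0,0,0,0,0],[-0.1,0,0,0,0,0],[-0.1,0,0,0,0,0],[-0.1,0,0,0,0,0],[-0.08,0,0,0,0,0],[-0.05,0,0,0,0,0],[-0.04,0,0,0,0,0],[-0.03,0,0,0,0,0],[0,0,0,0,0,0]],
])

```text
clock: 23.15
tcp_pos: [0.6069, -0.0295, 0.0199]
orientation: [-0.001, -0.023, 1.0, 0.0]
wrist_force: [-3.9, 0.2, 2.6]
finger_gap: 0.0606
grip_force: 2.5
```

Emit:
drive_tool([
  [[-0.02,0,0,0,0,0],[-0.02,0,0,0,0,0],[-0.02,0,0,0,0,0]],
])

```text
clock: 23.52
tcp_pos: [0.6139, -0.0292, 0.0199]
orientation: [-0.001, -0.023, 1.0, 0.0]
wrist_force: [-5.9, -0.4, 3.0]
finger_gap: 0.0601
grip_force: 2.9
```

Still sliding at friction force, so I continue gently.

Emit:
drive_tool([
  [[-0.015,0,0,0,0,0],[-0.015,0,0,0,0,0],[-0.015,0,0,0,0,0]],
])

```text
clock: 23.9
tcp_pos: [0.6181, -0.0291, 0.0199]
orientation: [-0.003, -0.023, 1.0, -0.0]
wrist_force: [-12.5, -2.0, 6.9]
finger_gap: 0.0602
grip_force: 6.1
```

Emit:
drive_tool([
  [[-0.01,0,0,0,0,0],[-0.01,0,0,0,0,0],[0,0,0,0,0,0]],
])

```text
clock: 24.28
tcp_pos: [0.618, -0.0291, 0.0199]
orientation: [-0.005, -0.023, 1.0, -0.0]
wrist_force: [-15.1, -1.6, 10.8]
finger_gap: 0.0602
grip_force: 8.0
```

The force has risen and the tool has stopped, so the bin is on the rail. I give one firmer press, then back off, raise and look.

Emit:
drive_tool([
  [[-0.015,0,0,0,0,0],[-0.015,0,0,0,0,0],[0,0,0,0,0,0]],
])

```text
clock: 24.65
tcp_pos: [0.618, -0.029, 0.0198]
orientation: [-0.008, -0.023, 1.0, -0.0]
wrist_force: [-25.3, -3.0, 19.2]
finger_gap: 0.0601
grip_force: 12.9
```

Emit:
drive_tool([
  [[0.06,0,0,0,0,0],[0.15,0,0,0,0,0],[0.2,0,0,0,0,0],[0,0,-0.4,0,0,0],[0,0,-0.4,0,0,0],[0,0,-0.4,0,0,0],[0,0,-0.4,0,0,0],[-0.2,0,0,0,0,0],[-0.3,0,0,0,0,0],[0,0,0,0,0,0],[0,0,0,0,0,0]],
])

```text
clock: 26.02
tcp_pos: [0.6375, -0.0283, 0.212]
orientation: [-0.0, -0.023, 1.0, 0.0]
wrist_force: [-0.1, 0.1, 0.5]
finger_gap: 0.0602
grip_force: 0.0
```

```bash
python3 - <<'E'
from h import *
im=viewer.read_camera('wrist'); cv2.imwrite('pics/w5.png',im[:,:,::-1])
viewer.read_camera('scene')
for n in ['scene','wrist']:
  for l,xy in [('bin',(.685,-.0255)),('neighbour_a',(.68,.089)),('neighbour_b',(.69,-.141))]:
    v=mask(l,n,np.array(xy),.03,.05) or mask('bin',n,np.array(xy),.03,.05)
    if v: r=fit(v,BIN,[*xy,.05]); print(n,l,r[0].round(4),round(r[1],3),row(r[0]))
rem(.62,-.0286,.018,3.19)
cv2.imwrite('pics/w5c.png',cv2.resize(im[130:384,90:430,::-1],None,fx=2.2,fy=2.2))
E
```

```text
scene bin [ 0.6382 -0.0459  0.474 ] 0.464 [-0.0477 -0.0181  0.426 ]
scene neighbour_a [0.6362 0.0791 0.2452] 0.436 [-0.0437  0.1068  0.1972]
scene neighbour_b [ 0.6584 -0.1696  1.1026] 0.449 [-0.0335 -0.1426  1.0546]
wrist bin [ 0.6838 -0.0219  0.0547] 0.027 [-0.0011  0.0036  0.0067]
wrist neighbour_a [0.6792 0.0886 0.056 ] 0.128 [-0.0003  0.1142  0.008 ]
wrist neighbour_b [ 0.6906 -0.1408  0.0539] 0.105 [ 1.000e-04 -1.154e-01  5.900e-03]
t 26.43 tcp [ 0.6373 -0.0283  0.2126] yaw -3.096 F [ 1.  -0.3 -0. ] gap 0.06 grip 0.0
shift [0.145 0.005 1.621] turn [-0.      0.0001 -0.0008]
```

View pics/w5.png

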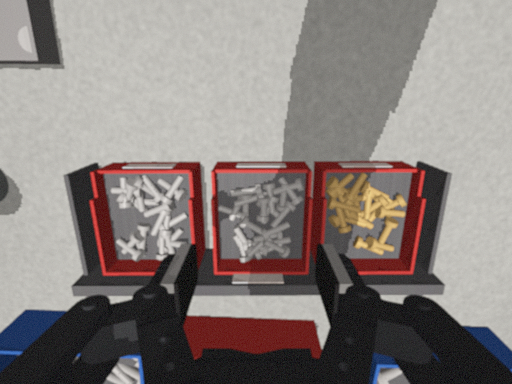

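The wrist view shows the bin in the bay at (260,218), between the neighbours at (150,218) and (365,218). Its back is on the rail and it is square to within about 0.5° of its neighbours. It sits about 3–4 mm off centre, with clear gaps on both sides. The gripper is raised and touching nothing, so I hand in.

```bash
python3 -c "
from workcell import order
print(order.hand_in())"
```

```text
the job is handed in; nothing more can be done
None
```

The stray bolt is in the odds tray and released, and the bin is in the middle bay with its back pressed against the rail, square to its neighbours and about 3–4 mm off centre; the job is handed in, at about 26 s of the 61 s allowed.

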